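# Work the tight tube block out of the thermoshaker

## Robot

A 6-joint arm with a two-finger parallel gripper is mounted at the origin on the work surface. World frame = base frame: x ahead of the robot, y to its left, z up, the work surface at z = 0. Lengths are in m, angles in rad, forces in N, time in s.
With the tool pointing down it reaches from about 0.25 to 0.725 m from the base axis. Payload 4 kg.
Tool frame: the origin (TCP) lies at the very end of the fingers, on their centre line; the grasp point (between the pads) lies 19 mm behind it; z points along the fingers, y is the direction in which the jaws open and shut (so a half turn about z gives the same grasp; the last joint's range is limited). The gripper opens to 85 mm and grips with 20 to 120 N. Pads are 22 mm wide; open, the fingers measure 114 mm over their backs; the gripper's body (76 mm by 85 mm) begins 54 mm behind the grasp point. The pads swing forward as they close: fully open they stand 13 mm farther back than shut.
Start: joints at [-1.22, 0.241, 0.005, 1.335, 0, 1.571], TCP at [0.172, -0.47, 0.202] pointing down, gripper open.
Joint ranges: [-2.72, 2.72], [-1.05, 1.87], [-1.09, 1.28], [-1.99, 2.15], [-1.42, 1.44], [-3.14, 3.14]. Speed limits (rad/s): [2.79, 2.79, 3.14, 3.14, 3.14, 3.14].

## Interface

Orientations are given as a unit quaternion [x, y, z, w].
In Python, from workcell import bot gives the robot as it stands.
- The arm moves only by the shell command python3 -m crank 'ROWS'. ROWS is JSON, a list that holds one entry, the list of rows, each a list of 5 numbers: the shift along the tool's x, y, z in mm, then the turn about the tool's z in degrees, then the closure in counts, from 0 (fully open) to 255 (shut). In form: [[[tx, ty, tz, turn, grip], ...]]. A call has 1 to 12 rows; each row shifts and turns the pose as measured when the row begins, along the tool's axes as they then stand; what a row does not reach is not made up. A row lasts 1/8 s, in which the tool goes at most 62.5 mm and 10.7 degrees, less where a joint would pass 70% of its speed; a pose out of reach is approached as far as the arm can. A call is refused whole if a number of a shift passes 62.5 or a number of a turn 10.7, either way. A call with a gripper value outside its range is refused whole. The fingers move at their own pace and stop on an object; the grip force is fixed at half the most. Time passes only in rows, so rows that do not move let the fingers close. It gives the time, the measured TCP pose, the force and the opening at its end, in the units of the state.
- bot.get_obs(): the state, without advancing time (a new reading comes with each control period).
- bot.camera(name): name is "scene" or "top" or "wrist"; returns a dict with "img" (480x640x3 uint8, blue, green, red), "depth" (480x640 float32, m along the optical axis (not along the pixel's ray), 0 where there is no reading), "fx", "fy", "cx", "cy" (pixels), "D" ([k1, k2, p1, p2, k3] as OpenCV has them; the pictures are not rectified), "R" (3x3) and "t" (3): a world point X has camera coordinates R X + t; the wrist camera has in their place "T_tool_cam" (4x4, takes a point from camera to tool coordinates, whose origin is the TCP and whose axes are the flange's). Camera axes: x right, y down, z forward; pixel columns grow to the right and rows downward; lengths in m; the calibration is good to about 2 mm. A picture is of the moment at which its call begins: read the wrist's pose just before it.
- bot.job_done(): hands the job in, once; it reports no verdict.
The state is a dict: "clock": time; "joint_pos": joint angles; "joint_vel": joint speeds; "tau": joint torques, N m; "eef_pos": TCP position; "tool_rot": TCP orientation; "ft_force": force on the tool from outside, world axes, zero at the start; "ft_torque": the same for the moment, N m; "grip_width": finger opening in m.
Only numpy, scipy, OpenCV 4.12 (cv2) and the standard library are available. Lean on these libraries where they do the work, as an engineer would, in place of code of your own. Each camera call takes 0.05 s, during which the arm holds its last target.

## Task

The aluminium tube block is stuck tight in the thermoshaker's well, gripped by a spring leaf at each end. Take it by the black lifting handle and rock it from side to side, first one end up and then the other, gaining a little height each time instead of pulling it straight up, until it comes free. Finish still holding it still and level just clear above its well, touching nothing but the gripper, and leave the other things on the bench where they stand.

Things in the scene. Friction and masses are not known exactly. Their poses are not given: they have to be found in the camera images.
- heater: White bench thermoshaker with blue trim, fast on the bench. Origin: on the bench under the middle of its well; -x is the side of the sloping control panel, z up. Housing x -135 to +75, y -95 to +95 mm; its flat deck is 85 mm above the bench and nothing on it stands higher.
- well_floor (a point): Middle of the well's floor, 55 mm above the bench; axes as the thermoshaker's. The well is a rectangular pocket, open at the top, 53 mm (x) by 75 mm (y) and 30 mm deep.
- well_mouth (a point): Middle of the well's mouth at deck height, 85 mm above the bench, 30 mm above the well floor.
- crest_left (a point): Crest of the bent spring-steel leaf in the well's +y end wall, 14 mm above the well floor, touching the block's end face. It yields outward (up to 6 mm) and presses with about 30 N; its rubbing holds that end of the block down with about 15 to 22 N and lets go once that end has risen 12 to 14 mm.
- crest_right (a point): The same leaf in the -y end wall. Pulling the block straight up must beat both leaves at once (35 to 50 N); levering one end up at a time about the opposite lower edge only one. The leaves do not loosen by rocking alone: the block must gain height end by end. There is no catch or lock.
- block: Aluminium tube block with empty holes, 50 (x) by 70 (y) by 45 mm high, 0.3 to 0.46 kg with handle. Origin: centre of its underside, z up. Starts level and fully home on the well floor, axes along the thermoshaker's, 15 mm of it above the deck. Clearance in the well: 1.5 mm at each x face, 2.5 mm at each y end (there only the leaves touch). Lower edges to rock on: y = +-33.5 mm.
- block_grip (a point): Middle of the black lifting handle, 91 mm above the block's underside on a 10 mm stem. Handle: 40 mm along block x, 16 mm thick along block y (flat faces to grip look to +y and -y), 30 mm high; 31 mm of bare stem below it. Side to side = leaning about the block's x axis, +y end up, then -y end up; room for about 0.15 rad each way, and 0.09 rad lifts an end 6 mm.
- spare_block: Bystander: spare aluminium tube block without handle, 50 x 70 x 45 mm, standing on the bench; origin at the centre of its underside.
- tube_rack: Bystander: orange rack with capped sample tubes, 66 mm (x) by 120 mm (y), 48 mm high; origin at the centre of its underside.
- bottle: Bystander: white reagent bottle with blue cap, 54 mm wide, 105 mm high; origin at the centre of its underside.
- timer: Bystander: flat white bench timer, 55 mm (x) by 70 mm (y), 23 mm high; origin at the centre of its underside.

How it is judged:
By the outcome, as a careful person would: the job done as asked, in the order asked, and still so for the second after the job is handed in, while the arm keeps its last pose, push and grip.
It also fails if it takes over 54 s, if anything falls off the work surface, if the arm or the gripper's body presses on something with over 40 N, if the wrist force passes 120 N, or if a joint passes its speed limit or range.

## Working session

There is one attempt and no reset: what is moved stays moved. The work goes in short steps, Python scripts to look and compute and a shell command to move; the robot and the scene stay as the last step left them, time stands still between calls to the robot, and variables do not carry over. Pictures are saved under pics/ and viewed, and the job is handed in when it is done.

```bash
ls; mkdir -p pics
cat > h.py <<'E'
import numpy as np,cv2
from workcell import bot
from scipy.spatial.transform import Rotation as Ro
E
python3 - <<'E'
from h import *
o=bot.get_obs();print(o)
for n in("scene","top"):
    c=bot.camera(n);cv2.imwrite(f"pics/{n}0.png",c["img"]);np.savez(f"{n}0.npz",**c);print(n,c["R"],c["t"],c["fx"],c["cx"],c["cy"],c["D"])
E
```

```text
pics
{'clock': 0.0, 'joint_pos': array([-1.21999891e+00,  2.41377916e-01,  3.70655220e-03,  1.33522565e+00,
       -6.61743235e-06,  1.57081330e+00]), 'joint_vel': array([-0.00018854, -0.00017856,  0.00156982, -0.00158501, -0.00069852,
       -0.00176454]), 'tau': array([ 9.73944079e-04, -3.72323692e+01,  2.52403468e+01,  1.70221488e-02,
       -4.47520745e-05, -6.86366121e-06]), 'eef_pos': array([ 0.17157641, -0.46888098,  0.20112381]), 'tool_rot': array([ 9.84657979e-01,  1.74492293e-01, -1.86552661e-04, -1.03365038e-03]), 'ft_force': array([-0.01037242,  0.23034996, -0.68925809]), 'ft_torque': array([0.01580442, 0.01580913, 0.01353439]), 'grip_width': 0.08543562969727633}
scene [[-0.52261689  0.85243813 -0.01486018]
 [ 0.65097796  0.38772812 -0.65260601]
 [-0.55054454 -0.35073657 -0.7575517 ]] [ 0.26908674 -0.33725718  1.2111331 ] 460.782013943117 322.13376140243963 241.29055402497508 [0.03984571 0.         0.         0.         0.        ]
top [[ 0.00186925 -0.99974569 -0.02247376]
 [-0.99149096  0.00107236 -0.13017115]
 [ 0.13016215  0.02252585 -0.9912368 ]] [0.06545887 0.61379458 1.11446317] 551.8611828251042 317.3752841787881 238.20328973430946 [-0.01552751  0.          0.          0.          0.        ]
```

View pics/scene0.png

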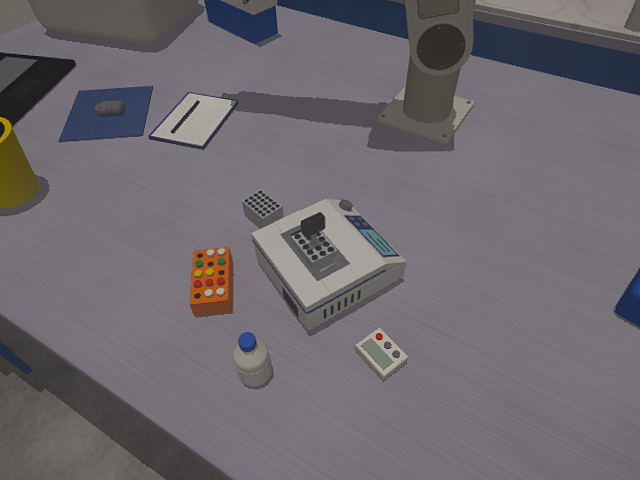

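View pics/top0.png

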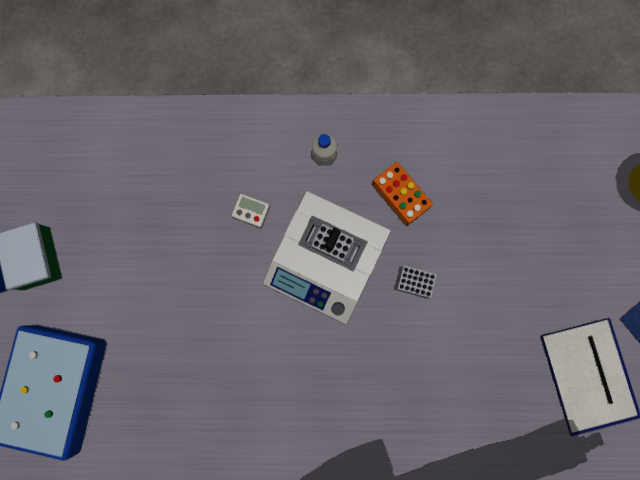

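The top view shows the heater with its well around (333,243), the black handle at about (333,240), and the control panel toward the robot at lower left. Next I'll measure it with depth.

```bash
cat >> h.py <<'E'
def cloud(c,R=None,t=None):
    K=np.array([[c["fx"],0,c["cx"]],[0,c["fy"],c["cy"]],[0,0,1.]])
    uv=np.stack(np.meshgrid(np.arange(640.),np.arange(480.)),-1).reshape(-1,1,2)
    n=cv2.undistortPoints(uv,K,np.array(c["D"],float)).reshape(-1,2)
    d=np.asarray(c["depth"]).reshape(-1);P=np.c_[n*d[:,None],d]
    if "R" in c: P=(P-c["t"])@np.asarray(c["R"])
    return P.reshape(480,640,3)
E
python3 - <<'E'
from h import *
for n in("top","scene"):
    c=dict(np.load(f"{n}0.npz"));P=cloud(c);X,Y,Z=P[...,0],P[...,1],P[...,2];ok=c["depth"]>0
    print(n,"table z",np.median(Z[ok&(abs(Z)<.02)]))
    roi=ok&(abs(X-.47)<.25)&(abs(Y)<.3)
    deck=roi&(Z>.079)&(Z<.091)
    num,l,st,ce=cv2.connectedComponentsWithStats(deck.astype(np.uint8))
    k=1+np.argmax(st[1:,4]);pts=P[l==k];r=cv2.minAreaRect((pts[:,:2]*1000).astype(np.float32));print("deck",st[k],np.median(pts[:,2]),r,cv2.boxPoints(r))
    dark=c["img"].max(-1)<60
    hd=roi&(Z>.125)&(Z<.2)
    q=P[hd];print("handle n",len(q),q.mean(0),q[:,2].max(),np.percentile(q,[2,98],axis=0))
    top=q[q[:,2]>.150]; r=cv2.minAreaRect((top[:,:2]*1000).astype(np.float32));print("htop",len(top),np.median(top,0),r,cv2.boxPoints(r))
E
```

```text
top table z 0.00012518478723312713
deck [ 271  191  120  124 6853] 0.08481106145038834 ((577.3663330078125, 44.87242126464844), (190.4849853515625, 196.7795867919922), 64.31969451904297) [[447.42163     1.6745605]
 [624.7645    -83.59975  ]
 [707.31104    88.07028  ]
 [529.96814   173.34459  ]]
handle n 200 [0.59674081 0.03474256 0.1587864 ] 0.16634665171673113 [[0.57861533 0.02237411 0.13684379]
 [0.61544863 0.04685622 0.16445374]]
htop 186 [0.5972     0.03553862 0.16042631] ((598.0137939453125, 34.64869689941406), (16.15589141845703, 40.02683639526367), 63.94627380371094) [[576.4861    36.181778]
 [612.44556   18.601442]
 [619.5415    33.115616]
 [583.58203   50.695953]]
scene table z -4.368822667758859e-06
deck [ 252  199  138  110 6781] 0.08474103693385861 ((589.7816162109375, 42.848907470703125), (191.9783477783203, 174.58621215820312), 64.29447937011719) [[469.49252    -5.7777023]
 [626.8009    -81.50375  ]
 [710.0707     91.47552  ]
 [552.7623    167.20157  ]]
handle n 436 [0.60437605 0.0401621  0.15161445] 0.16315396005098604 [[0.5851827  0.02494168 0.13301848]
 [0.62031559 0.05166259 0.16206487]]
htop 262 [0.60318617 0.03908411 0.15958811] ((601.4832763671875, 38.04462814331055), (18.321956634521484, 39.36513900756836), 67.75752258300781) [[579.7976    37.0157  ]
 [616.23364   22.11493 ]
 [623.16895   39.073555]
 [586.7329    53.974327]]
```

```bash
python3 -m crank '[[[0,0,-5,-9,0],[0,0,-5,-9,0],[0,0,-5,-9,0],[0,0,-5,-9,0],[0,0,-5,-8.2,0],[0,0,0,0,0]]]'
cat >> h.py <<'E'
def goto(p,yawx):
    o=bot.get_obs();R=Ro.from_quat(o["tool_rot"]).as_matrix();d=R.T@(np.array(p)-o["eef_pos"])*1000
    a=np.degrees(np.arctan2(R[1,0],R[0,0]));print("clock",o["clock"],"pos",o["eef_pos"].round(4),"xang",a.round(2),"tilt",R[2,:2].round(4),"shift",d.round(1),"turn",round(a-yawx,2),"ft",o["ft_force"].round(1),"w",o["grip_width"])
E
python3 -c "
from h import *
goto([.5995,.036,.21],64.3)"
```

```text
clock: 0.85
eef_pos: [0.1708, -0.4666, 0.2234]
tool_rot: [0.84, 0.542, 0.001, -0.005]
ft_force: [0.7, -0.8, -0.4]
grip_width: 0.0856
clock 0.85 pos [ 0.1708 -0.4666  0.2234] xang 65.66 tilt [ 0.0072 -0.0071] shift [634.6 183.6  16.7] turn 1.36 ft [ 0.7 -0.8 -0.4] w 0.08562365311187638
```

```bash
python3 -m crank '[[[45,13,0,0,0],[45,13,0,0,0],[45,13,0,0,0],[45,13,0,0,0],[45,13,0,0,0],[45,13,0,0,0],[45,13,0,0,0],[45,13,0,0,0],[45,13,0,0,0],[45,13,0,0,0],[45,13,0,0,0],[45,13,0,0,0]]]'
python3 -c "
from h import *
goto([.5995,.036,.23],64.3)"
```

```text
clock: 2.35
eef_pos: [0.5504, -0.0337, 0.22]
tool_rot: [0.851, 0.525, -0.001, -0.008]
ft_force: [0.4, -0.6, 0.2]
grip_width: 0.0854
clock 2.35 pos [ 0.5504 -0.0337  0.22  ] xang 63.3 tilt [ 0.0069 -0.014 ] shift [84.4 12.4 -9.6] turn -1.0 ft [ 0.4 -0.6  0.2] w 0.08535499088627667
```

```bash
python3 -m crank '[[[30,4,-3,-0.3,0],[30,4,-3,-0.4,0],[24,4,-3,-0.3,0],[0,0,0,0,0],[0,0,0,0,0]]]'
python3 - <<'E'
from h import *
goto([.5995,.036,.23],64.3)
o=bot.get_obs()
c=bot.camera("wrist");cv2.imwrite("pics/w1.png",c["img"])
P=cloud(c);T=np.asarray(c["T_tool_cam"]);print(T.round(3))
Pt=P@T[:3,:3].T+T[:3,3]
W=Pt@Ro.from_quat(o["tool_rot"]).as_matrix().T+o["eef_pos"]
np.savez("w1.npz",W=W,Pt=Pt,img=c["img"],d=c["depth"])
Z=W[...,2];ok=c["depth"]>0
for a,b in((.155,.168),(.08,.09),(.096,.104)):
    m=ok&(Z>a)&(Z<b)&(abs(W[...,0]-.6)<.2)&(abs(W[...,1]-.036)<.2)
    num,l,st,ce=cv2.connectedComponentsWithStats(m.astype(np.uint8))
    if num<2: print("none");continue
    k=1+np.argmax(st[1:,4]);q=W[l==k];r=cv2.minAreaRect((q[:,:2]*1000).astype(np.float32));print(a,st[k],np.median(q,0).round(4),r)
E
```

```text
clock: 2.98
eef_pos: [0.5997, 0.0412, 0.2245]
tool_rot: [0.848, 0.53, -0.004, -0.009]
ft_force: [-0.4, 0.5, -0.5]
grip_width: 0.0857
clock 2.975 pos [0.5997 0.0412 0.2245] xang 63.96 tilt [ 0.0031 -0.0204] shift [-4.8  2.  -5.6] turn -0.34 ft [-0.4  0.5 -0.5] w 0.08570687120971694
[[-0.001 -0.954 -0.3    0.077]
 [ 1.    -0.001 -0.     0.   ]
 [-0.    -0.3    0.954 -0.17 ]
 [ 0.     0.     0.     1.   ]]
0.155 [ 295  240   63   25 1485] [0.6004 0.0372 0.1589] ((600.1644287109375, 36.70211410522461), (15.502944946289062, 39.58966827392578), 63.887794494628906)
0.08 [  206   100   221   229 38764] [0.5936 0.0548 0.0833] ((590.7605590820312, 39.871734619140625), (190.9403076171875, 169.8297119140625), 64.45221710205078)
0.096 [ 293  184   67   87 3446] [0.6057 0.0494 0.0985] ((599.884521484375, 36.31293487548828), (69.72354888916016, 50.05082321166992), 64.3656234741211)
```

View pics/w1.png

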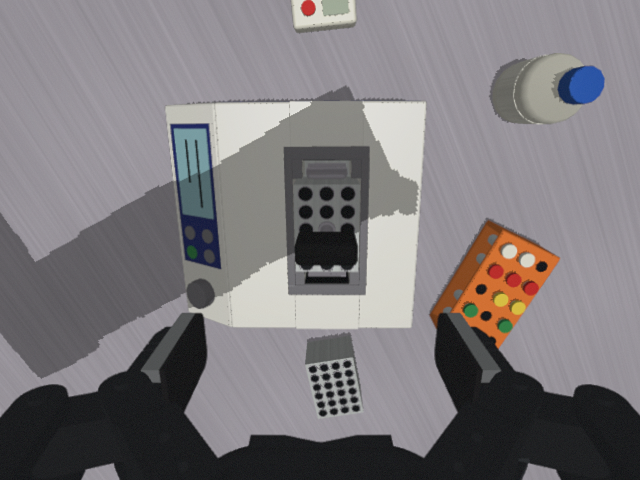

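```bash
python3 -m crank '[[[-1,1,10,-0.3,0],[-2,1,15,0,0],[-2,1,15,0,0]]]'
python3 -c "
from h import *
goto([.600,.0365,.123],64.3)"
python3 -m crank '[[[0,0,0,0,0],[0,0,0,0,0]]]'
python3 -c "
from h import *
goto([.600,.0365,.123],64.3)"
```

```text
clock: 3.4
eef_pos: [0.599, 0.0331, 0.1837]
tool_rot: [0.848, 0.53, -0.003, -0.009]
ft_force: [-0.2, -0.7, -0.1]
grip_width: 0.0851
clock 3.4 pos [0.599  0.0331 0.1837] xang 64.03 tilt [ 0.004  -0.0184] shift [ 3.3  0.5 60.7] turn -0.27 ft [-0.2 -0.7 -0.1] w 0.08513471332897815
clock: 3.65
eef_pos: [0.5973, 0.0316, 0.1823]
tool_rot: [0.848, 0.529, -0.005, -0.01]
ft_force: [-0.6, 0.2, 0.8]
grip_width: 0.0856
clock 3.65 pos [0.5973 0.0316 0.1823] xang 63.89 tilt [ 0.0022 -0.0212] shift [ 5.4  1.5 59.3] turn -0.41 ft [-0.6  0.2  0.8] w 0.08555589142284246
```

```bash
python3 -m crank '[[[2,1,12,-0.2,0],[2,0.5,13,-0.2,0],[1,0,13,0,0],[0,0,12,0,0]]]'
python3 -c "
from h import *
goto([.600,.0365,.123],64.3)"
```

```text
clock: 4.15
eef_pos: [0.6013, 0.0364, 0.1306]
tool_rot: [0.847, 0.532, -0.003, -0.009]
ft_force: [-0.3, 0.7, -0.8]
grip_width: 0.0852
clock 4.15 pos [0.6013 0.0364 0.1306] xang 64.32 tilt [ 0.004  -0.0183] shift [-0.5 -1.1  7.6] turn 0.02 ft [-0.3  0.7 -0.8] w 0.08524457267922893
```

```bash
python3 -m crank '[[[0,-1,7,0,255],[0,0,-0.6,0,255],[0,0,-0.6,0,255],[0,0,-0.6,0,255],[0,0,-0.6,0,255],[0,0,-0.6,0,255]]]'
python3 - <<'E'
from h import *
goto([.600,.0365,.123],64.3)
c=bot.camera("wrist");cv2.imwrite("pics/w2.png",c["img"])
c=bot.camera("scene");cv2.imwrite("pics/s2.png",cv2.resize(c["img"][170:330,220:440],None,fx=3.5,fy=3.5))
E
```

```text
clock: 4.9
eef_pos: [0.599, 0.0369, 0.123]
tool_rot: [0.846, 0.532, -0.005, -0.01]
ft_force: [1.2, 0.4, -7.1]
grip_width: 0.0382
clock 4.9 pos [0.599  0.0369 0.123 ] xang 64.33 tilt [ 0.0016 -0.0223] shift [ 0.1  1.1 -0. ] turn 0.03 ft [ 1.2  0.4 -7.1] w 0.038221871502116304
```

View pics/w2.png

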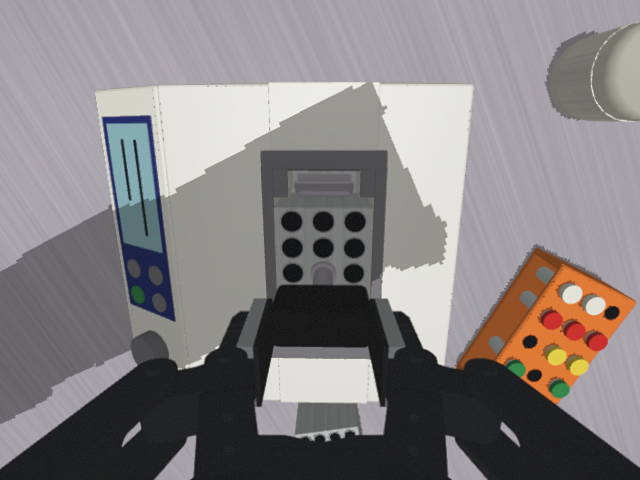

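View pics/s2.png

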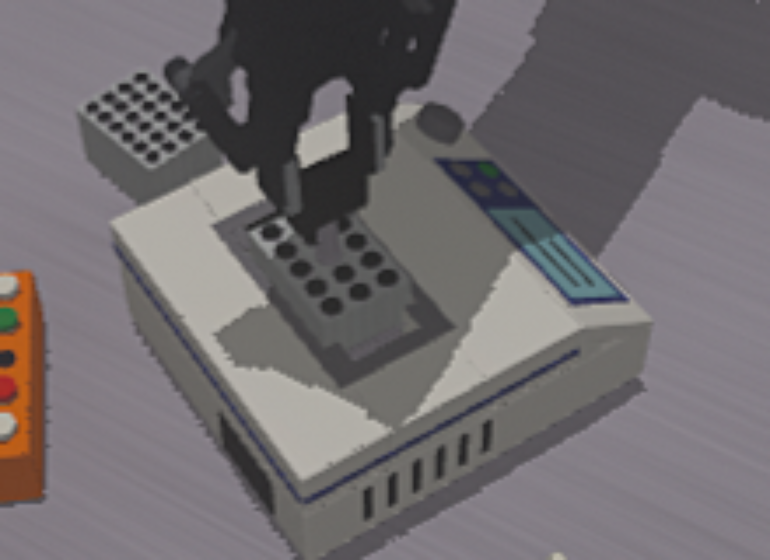

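```bash
cat >> h.py <<'E'
O=np.array([.600,.0365]);a=np.radians(64.3);HY=np.array([np.cos(a),np.sin(a)]);HX=np.array([HY[1],-HY[0]])
def blk(name=None):
    o=bot.get_obs();c=bot.camera("wrist")
    T=np.asarray(c["T_tool_cam"]);P=cloud(c)@T[:3,:3].T+T[:3,3]
    W=P@Ro.from_quat(o["tool_rot"]).as_matrix().T+o["eef_pos"]
    if name: cv2.imwrite(f"pics/{name}.png",c["img"])
    u=(W[...,:2]-O)@HX;v=(W[...,:2]-O)@HY;z=W[...,2]
    # bias by deck
    dk=(c["depth"]>0)&(abs(z-.085)<.008)&(abs(u)>.035)&(abs(u)<.07)&(abs(v)<.09)
    Ad=np.c_[u[dk],v[dk],np.ones(dk.sum())];cd=np.linalg.lstsq(Ad,z[dk],rcond=None)[0]
    m=(c["depth"]>0)&(abs(u)<.024)&(v>.009)&(v<.05)&(z>.093)&(z<.135)
    A=np.c_[u[m],v[m],np.ones(m.sum())];w=np.ones(m.sum(),bool)
    for k in range(10):
        s=np.linalg.lstsq(A[w],z[m][w],rcond=None)[0];r=z[m]-A@s;w=abs(r)<max(.0012,.8*np.std(r[w])) if k<6 else abs(r)<.0012
    vm=v[m][w]
    s2=s-cd*np.array([1,1,0])
    f=o["ft_force"];g=(o["eef_pos"][:2]-O)
    print(f"t {o['clock']:.2f} tcp v {g@HY*1e3:.1f} u {g@HX*1e3:.1f} z {o['eef_pos'][2]*1e3:.1f} | F hy {f[:2]@HY:.1f} hx {f[:2]@HX:.1f} z {f[2]:.1f} | deck z {cd[2]*1e3:.1f} sl {cd[:2].round(3)} | block n {w.sum()}/{m.sum()} slope u {s2[0]:.3f} v {s2[1]:.3f} ztop(v=0) {(s[2]-cd[2]+.085)*1e3:.1f} => +y end bottom {(s[2]-cd[2]-.015+.035*s2[1])*1e3:.1f} -y end {(s[2]-cd[2]-.015-.035*s2[1])*1e3:.1f} vmax {np.percentile(vm,99)*1e3:.1f}")
    R=Ro.from_quat(o["tool_rot"]).as_matrix();print("  tooltilt",R[2,:2].round(4),"w",round(o["grip_width"]*1e3,1),"T",o["ft_torque"].round(2))
E
python3 -c "
from h import *
blk()"
python3 -m crank '[[[1.5,0,-1.2,0,255],[1.5,0,-1.2,0,255],[1.5,0,-1.2,0,255]]]'
python3 -c "
from h import *
blk('w3')"
```

```text
t 5.00 tcp v -0.1 u -1.1 z 123.0 | F hy 1.5 hx 2.7 z -7.8 | deck z 83.2 sl [ 0. -0.] | block n 4157/4722 slope u 0.001 v -0.009 ztop(v=0) 100.6 => +y end bottom 0.2 -y end 0.9 vmax 34.5
  tooltilt [ 0.0015 -0.0223] w 37.5 T [-0.02 -0.51 -0.05]
clock: 5.42
eef_pos: [0.5991, 0.0376, 0.1231]
tool_rot: [0.847, 0.532, -0.01, -0.009]
ft_force: [1.8, -5.2, -15.4]
grip_width: 0.0376
t 5.42 tcp v 0.6 u -1.3 z 123.1 | F hy -3.9 hx 3.9 z -15.4 | deck z 83.2 sl [ 0. -0.] | block n 4270/4849 slope u 0.001 v -0.011 ztop(v=0) 100.6 => +y end bottom 0.2 -y end 0.9 vmax 35.3
  tooltilt [-0.0073 -0.0249] w 37.6 T [-1.18 -0.87  0.09]
```

```bash
python3 -m crank '[[[4,0,-2,0,255],[5,0,-2,0,255]]]'
python3 -c "
from h import *
blk()"
```

```text
clock: 5.72
eef_pos: [0.6002, 0.0398, 0.1238]
tool_rot: [0.848, 0.53, -0.016, -0.006]
ft_force: [-1.2, -9.6, -13.1]
grip_width: 0.0378
t 5.72 tcp v 3.1 u -1.3 z 123.8 | F hy -9.1 hx 3.1 z -13.1 | deck z 83.2 sl [ 0. -0.] | block n 4529/5272 slope u -0.000 v -0.029 ztop(v=0) 101.2 => +y end bottom 0.2 -y end 2.2 vmax 36.9
  tooltilt [-0.0214 -0.0274] w 37.8 T [-2.28 -0.42  0.23]
```

```bash
python3 -m crank '[[[6,0,-3,0,255],[6,0,-3,0,255]]]'
python3 -c "
from h import *
blk()"
```

```text
clock: 6.02
eef_pos: [0.6014, 0.0424, 0.1251]
tool_rot: [0.849, 0.528, -0.026, -0.002]
ft_force: [-1.8, -13.7, -19.1]
grip_width: 0.0374
t 6.03 tcp v 6.0 u -1.3 z 125.1 | F hy -13.1 hx 4.3 z -19.1 | deck z 83.2 sl [ 0. -0.] | block n 4678/5483 slope u -0.004 v -0.063 ztop(v=0) 102.5 => +y end bottom 0.3 -y end 4.8 vmax 38.2
  tooltilt [-0.0413 -0.031 ] w 37.4 T [-2.99 -0.59  0.29]
```

```bash
python3 -m crank '[[[6,0,-3,0,255],[6,0,-3,0,255]]]'
python3 -c "
from h import *
blk('w4')"
```

```text
clock: 6.32
eef_pos: [0.6019, 0.0432, 0.1257]
tool_rot: [0.85, 0.526, -0.037, 0.002]
ft_force: [-1.2, -14.6, -17.7]
grip_width: 0.0377
t 6.33 tcp v 6.9 u -1.2 z 125.7 | F hy -13.7 hx 5.3 z -17.7 | deck z 83.3 sl [ 0. -0.] | block n 4709/5654 slope u -0.008 v -0.082 ztop(v=0) 103.3 => +y end bottom 0.4 -y end 6.2 vmax 38.6
  tooltilt [-0.0653 -0.0348] w 37.7 T [-3.19 -0.48  0.54]
```

```bash
python3 -m crank '[[[-3,0,-4,0,255],[-6,0,-4,0,255],[-6,0,-4,0,255]]]'
python3 -c "
from h import *
blk()"
```

```text
clock: 6.75
eef_pos: [0.5975, 0.0335, 0.1295]
tool_rot: [0.849, 0.527, -0.037, -0.002]
ft_force: [8.5, 5.1, -26.9]
grip_width: 0.0378
t 6.75 tcp v -3.7 u -1.0 z 129.5 | F hy 8.3 hx 5.5 z -26.9 | deck z 83.2 sl [ 0. -0.] | block n 4027/4910 slope u -0.011 v -0.005 ztop(v=0) 106.8 => +y end bottom 6.6 -y end 6.9 vmax 33.3
  tooltilt [-0.0605 -0.0421] w 37.8 T [ 1.17 -2.96  0.36]
```

```bash
python3 -m crank '[[[-6,0,-3,0,255],[-6,0,-3,0,255]]]'
python3 -c "
from h import *
blk('w5')"
```

```text
clock: 7.05
eef_pos: [0.5953, 0.0302, 0.131]
tool_rot: [0.848, 0.529, -0.032, -0.008]
ft_force: [7.7, 7.9, -23.1]
grip_width: 0.0373
t 7.05 tcp v -7.7 u -1.5 z 131.0 | F hy 10.5 hx 3.5 z -23.1 | deck z 83.2 sl [ 0. -0.] | block n 3783/4746 slope u -0.008 v 0.033 ztop(v=0) 108.3 => +y end bottom 9.4 -y end 7.1 vmax 31.4
  tooltilt [-0.0464 -0.0474] w 37.3 T [ 1.9  -2.54  0.24]
```

View pics/w5.png

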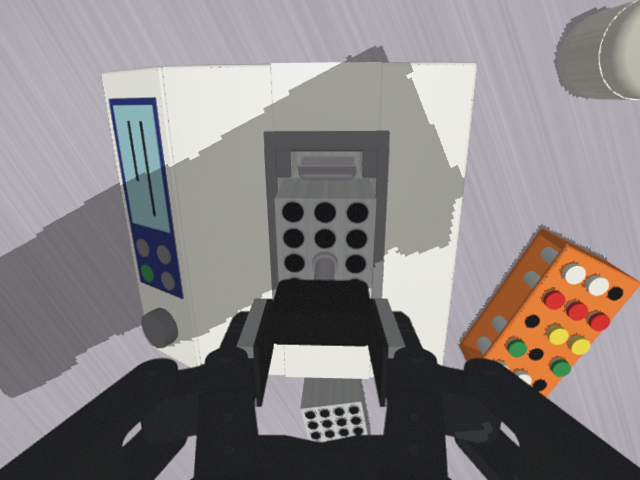

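```bash
python3 -m crank '[[[-7,0,-2,0,255],[-7,0,-2,0,255],[-7,0,-2,0,255]]]'
python3 -c "
from h import *
blk()"
```

```text
clock: 7.48
eef_pos: [0.5907, 0.0226, 0.1342]
tool_rot: [0.846, 0.533, -0.024, -0.015]
ft_force: [4.2, 0.9, -8.7]
grip_width: 0.0382
t 7.47 tcp v -16.6 u -2.4 z 134.2 | F hy 2.6 hx 3.4 z -8.7 | deck z 83.3 sl [ 0. -0.] | block n 3532/5102 slope u -0.005 v 0.147 ztop(v=0) 112.2 => +y end bottom 17.4 -y end 7.1 vmax 29.3
  tooltilt [-0.0249 -0.0522] w 38.2 T [ 0.25 -1.18 -0.29]
```

```bash
python3 -m crank '[[[6,0,-3,0,255],[7,0,-3,0,255],[7,0,-3,0,255]]]'
python3 -c "
from h import *
blk()"
```

```text
clock: 7.9
eef_pos: [0.599, 0.0396, 0.1468]
tool_rot: [0.846, 0.532, -0.025, -0.014]
ft_force: [-1.8, -3.4, -6.7]
grip_width: 0.0374
t 7.90 tcp v 2.4 u -2.2 z 146.8 | F hy -3.9 hx -0.2 z -6.7 | deck z 83.2 sl [ 0. -0.] | block n 4714/6048 slope u -0.010 v -0.026 ztop(v=0) 123.3 => +y end bottom 22.3 -y end 24.2 vmax 38.2
  tooltilt [-0.0281 -0.0505] w 37.4 T [-1.04  0.41 -0.03]
```

```bash
python3 -m crank '[[[-3,0.5,-2,0,255],[-1,0.5,-5,0,255],[0,0,-5,0,255]]]'
python3 -c "
from h import *
blk()"
```

```text
clock: 8.32
eef_pos: [0.5994, 0.0367, 0.1598]
tool_rot: [0.846, 0.532, -0.025, -0.015]
ft_force: [0.2, 0.4, -4.0]
grip_width: 0.0376
t 8.32 tcp v -0.1 u -0.7 z 159.8 | F hy 0.4 hx -0.0 z -4.0 | deck z 83.2 sl [ 0. -0.] | block n 540/2870 slope u 0.011 v -0.505 ztop(v=0) 142.5 => +y end bottom 24.8 -y end 60.2 vmax 41.6
  tooltilt [-0.0261 -0.0509] w 37.6 T [-0.1  -0.14  0.02]
```

```bash
sed -i 's/(z>.093)&(z<.135)/(z>ZL)\&(z<ZL+.035)/; s/^O=np/ZL=.093\nO=np/' h.py
python3 -c "
import h
h.ZL=.12
h.blk('w6')
c=h.bot.camera('scene');h.cv2.imwrite('pics/s6.png',h.cv2.resize(c['img'][150:330,220:440],None,fx=3.3,fy=3.3))"
```

```text
t 8.38 tcp v -0.0 u -0.2 z 160.7 | F hy 0.1 hx 0.2 z -4.0 | deck z 83.2 sl [ 0. -0.] | block n 5124/6545 slope u -0.006 v 0.058 ztop(v=0) 136.9 => +y end bottom 38.9 -y end 34.8 vmax 40.5
  tooltilt [-0.0259 -0.0495] w 37.6 T [-0.02 -0.11  0.06]
```

View pics/w6.png

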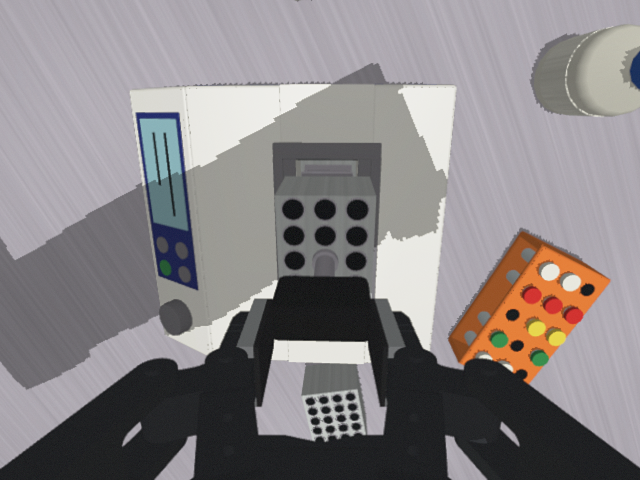

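View pics/s6.png

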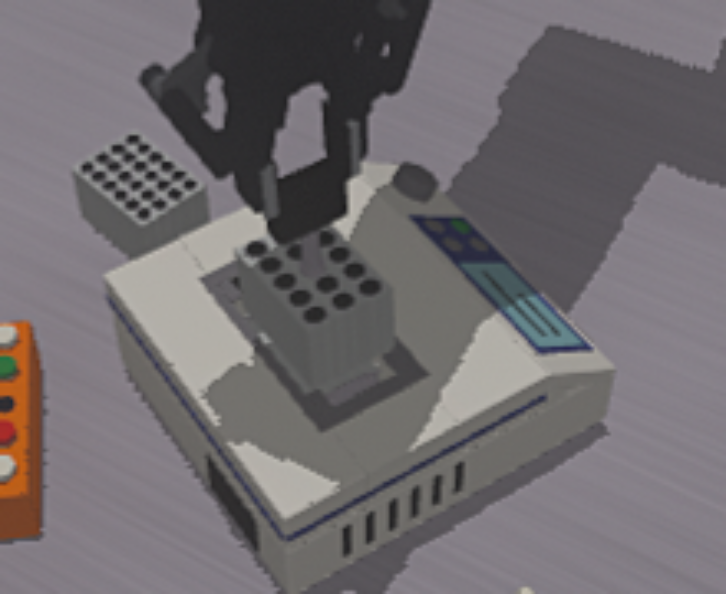

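```bash
python3 -m crank '[[[0,0,-1,0,255],[0,0,-1,0,255]]]'
python3 -c "
import h
h.ZL=.12
h.blk()
h.blk()"
```

```text
clock: 8.72
eef_pos: [0.5997, 0.0369, 0.162]
tool_rot: [0.846, 0.532, -0.024, -0.014]
ft_force: [-0.4, 0.2, -3.5]
grip_width: 0.0376
t 8.72 tcp v 0.3 u -0.4 z 162.0 | F hy -0.0 hx -0.4 z -3.5 | deck z 83.2 sl [ 0. -0.] | block n 5115/6651 slope u -0.008 v 0.059 ztop(v=0) 138.2 => +y end bottom 40.2 -y end 36.1 vmax 40.9
  tooltilt [-0.0259 -0.0499] w 37.6 T [-0.01 -0.14  0.1 ]
t 8.78 tcp v 0.3 u -0.4 z 162.2 | F hy 0.0 hx -0.4 z -3.7 | deck z 83.2 sl [0. 0.] | block n 5166/6684 slope u -0.008 v 0.056 ztop(v=0) 138.4 => +y end bottom 40.3 -y end 36.4 vmax 40.9
  tooltilt [-0.0259 -0.0499] w 37.7 T [-0.02 -0.11  0.02]
```

```bash
python3 -m crank '[[[-4,0,0,0,255],[-5,0,0,0,255],[0,0,0,0,255]]]'
python3 -c "
import h
h.ZL=.12
h.blk()"
```

```text
clock: 9.2
eef_pos: [0.5953, 0.028, 0.162]
tool_rot: [0.846, 0.532, -0.025, -0.014]
ft_force: [1.1, 0.4, -4.7]
grip_width: 0.0377
t 9.20 tcp v -9.7 u -0.6 z 162.0 | F hy 0.9 hx 0.8 z -4.7 | deck z 83.2 sl [ 0. -0.] | block n 3772/4882 slope u -0.008 v 0.048 ztop(v=0) 139.0 => +y end bottom 40.6 -y end 37.3 vmax 31.2
  tooltilt [-0.0264 -0.0505] w 37.7 T [ 0.05 -0.1   0.01]
```

```bash
python3 -m crank '[[[0,0,5,0,255],[0,0,5,0,255],[0,0,4,0,255]]]'
python3 -c "
import h
h.ZL=.105
h.blk()"
```

```text
clock: 9.62
eef_pos: [0.5948, 0.0284, 0.1472]
tool_rot: [0.846, 0.532, -0.024, -0.014]
ft_force: [0.3, 0.1, -3.9]
grip_width: 0.0374
t 9.62 tcp v -9.6 u -1.2 z 147.2 | F hy 0.3 hx 0.2 z -3.9 | deck z 83.2 sl [ 0. -0.] | block n 3737/4871 slope u -0.008 v 0.049 ztop(v=0) 124.1 => +y end bottom 25.8 -y end 22.4 vmax 31.2
  tooltilt [-0.0257 -0.0501] w 37.4 T [-0.05 -0.05 -0.01]
```

Back in the mouth with no contact. Now push +y gently against the well end to straighten it.

```bash
python3 -m crank '[[[4,0,-1,0,255],[5,0,-1,0,255],[6,0,-1,0,255]]]'
python3 -c "
import h
h.ZL=.105
h.blk()"
```

```text
clock: 10.05
eef_pos: [0.6001, 0.0405, 0.1492]
tool_rot: [0.846, 0.532, -0.027, -0.013]
ft_force: [-3.0, -5.4, -1.7]
grip_width: 0.0379
t 10.05 tcp v 3.6 u -1.6 z 149.2 | F hy -6.2 hx -0.4 z -1.7 | deck z 83.2 sl [ 0. -0.] | block n 4782/5904 slope u -0.011 v -0.039 ztop(v=0) 125.7 => +y end bottom 24.4 -y end 27.1 vmax 38.7
  tooltilt [-0.0314 -0.0516] w 37.9 T [-1.45  0.8  -0.01]
```

```bash
python3 -m crank '[[[6,0,-1,0,255],[6,0,-1,0,255]]]'
python3 -c "
import h
h.ZL=.105
h.blk()"
python3 -m crank '[[[-4,0,-1,0,255],[-4,0,-1,0,255]]]'
python3 -c "
import h
h.ZL=.105
h.blk()"
```

```text
clock: 10.35
eef_pos: [0.6052, 0.0506, 0.1513]
tool_rot: [0.846, 0.532, -0.028, -0.012]
ft_force: [-1.1, -5.2, -2.0]
grip_width: 0.0378
t 10.35 tcp v 15.0 u -1.4 z 151.3 | F hy -5.1 hx 1.3 z -2.0 | deck z 83.2 sl [0. 0.] | block n 5083/6235 slope u -0.010 v -0.142 ztop(v=0) 129.3 => +y end bottom 24.3 -y end 34.3 vmax 42.5
  tooltilt [-0.0345 -0.0511] w 37.8 T [-1.36  0.48 -0.03]
clock: 10.65
eef_pos: [0.6026, 0.0456, 0.1529]
tool_rot: [0.846, 0.533, -0.027, -0.014]
ft_force: [0.7, -0.3, -4.5]
grip_width: 0.0376
t 10.65 tcp v 9.3 u -1.6 z 152.9 | F hy 0.0 hx 0.7 z -4.5 | deck z 83.2 sl [0. 0.] | block n 4883/6121 slope u -0.012 v -0.078 ztop(v=0) 129.8 => +y end bottom 27.1 -y end 32.5 vmax 40.3
  tooltilt [-0.0309 -0.052 ] w 37.6 T [-0.19 -0.06  0.04]
```

```bash
python3 -m crank '[[[-2,0,3,0,255],[0,0,4,0,255],[-3,0,1,0,255],[-3,0,-1,0,255]]]'
python3 -c "
import h
h.ZL=.105
h.blk()"
```

```text
clock: 11.2
eef_pos: [0.5994, 0.0391, 0.1463]
tool_rot: [0.846, 0.533, -0.025, -0.014]
ft_force: [-0.3, -0.3, -4.5]
grip_width: 0.0377
t 11.20 tcp v 2.1 u -1.6 z 146.3 | F hy -0.4 hx -0.2 z -4.5 | deck z 83.2 sl [ 0. -0.] | block n 4126/4919 slope u -0.014 v -0.063 ztop(v=0) 122.9 => +y end bottom 20.7 -y end 25.1 vmax 34.4
  tooltilt [-0.0266 -0.051 ] w 37.7 T [ 0.04 -0.16  0.  ]
```

```bash
python3 -m crank '[[[-4,0,-1,0,255],[-5,0,-1,0,255]]]'
python3 -c "
import h
h.ZL=.105
h.blk()"
```

```text
clock: 11.5
eef_pos: [0.5963, 0.032, 0.1494]
tool_rot: [0.846, 0.533, -0.023, -0.015]
ft_force: [1.5, 2.7, -4.5]
grip_width: 0.0372
t 11.50 tcp v -5.7 u -1.4 z 149.4 | F hy 3.1 hx 0.2 z -4.5 | deck z 83.3 sl [ 0. -0.] | block n 3668/4776 slope u -0.010 v 0.015 ztop(v=0) 125.9 => +y end bottom 26.4 -y end 25.4 vmax 31.2
  tooltilt [-0.0225 -0.0506] w 37.2 T [ 1.06 -0.44 -0.05]
```

```bash
python3 -m crank '[[[-5,0,-1,0,255]]]'
python3 -c "
import h
h.ZL=.105
h.blk()"
python3 -m crank '[[[3,0,-1,0,255],[4,0,-1,0,255]]]'
python3 -c "
import h
h.ZL=.105
h.blk()"
```

```text
clock: 11.68
eef_pos: [0.5943, 0.0277, 0.1509]
tool_rot: [0.846, 0.533, -0.022, -0.016]
ft_force: [0.7, 3.7, -5.0]
grip_width: 0.0374
t 11.68 tcp v -10.4 u -1.3 z 150.9 | F hy 3.7 hx -1.0 z -5.0 | deck z 83.2 sl [ 0. -0.] | block n 3441/4701 slope u -0.016 v 0.061 ztop(v=0) 127.7 => +y end bottom 29.8 -y end 25.5 vmax 29.3
  tooltilt [-0.0207 -0.0505] w 37.4 T [ 1.18 -0.53 -0.18]
clock: 11.98
eef_pos: [0.5969, 0.0326, 0.1528]
tool_rot: [0.846, 0.532, -0.023, -0.015]
ft_force: [0.0, 0.4, -5.6]
grip_width: 0.0379
t 11.97 tcp v -4.9 u -1.1 z 152.8 | F hy 0.4 hx -0.2 z -5.6 | deck z 83.2 sl [0. 0.] | block n 3546/4700 slope u -0.015 v -0.013 ztop(v=0) 129.2 => +y end bottom 28.7 -y end 29.6 vmax 30.9
  tooltilt [-0.0231 -0.0504] w 37.9 T [ 0.12 -0.16 -0.04]
```

Level now, with no lateral force. I'll lift it clear and centre it over the well.

```bash
python3 -m crank '[[[1,0,-3,0,255],[1,0,-4,0,255],[2,0,-3,0,255],[0,0,-1,0,255],[0,0,-0.7,0,255]]]'
python3 -c "
import h
h.ZL=.12
h.blk('w7')
for n in('scene','top'):
    c=h.bot.camera(n);h.cv2.imwrite(f'pics/{n}7.png',h.cv2.resize(c['img'][150:330,220:440],None,fx=3.3,fy=3.3))
h.blk()"
```

```text
clock: 12.65
eef_pos: [0.5993, 0.0351, 0.1655]
tool_rot: [0.846, 0.532, -0.025, -0.014]
ft_force: [0.5, -0.3, -4.4]
grip_width: 0.0375
t 12.65 tcp v -1.6 u -0.1 z 165.5 | F hy -0.1 hx 0.5 z -4.4 | deck z 83.2 sl [ 0. -0.] | block n 3901/4891 slope u -0.013 v -0.033 ztop(v=0) 141.9 => +y end bottom 40.7 -y end 43.1 vmax 33.0
  tooltilt [-0.0271 -0.0493] w 37.5 T [-0.   -0.05  0.  ]
t 12.80 tcp v -1.6 u -0.1 z 165.4 | F hy -0.1 hx 0.1 z -3.4 | deck z 83.2 sl [0. 0.] | block n 3916/4904 slope u -0.015 v -0.038 ztop(v=0) 141.8 => +y end bottom 40.5 -y end 43.1 vmax 33.0
  tooltilt [-0.027  -0.0494] w 37.6 T [ 0.02 -0.08  0.  ]
```

View pics/scene7.png

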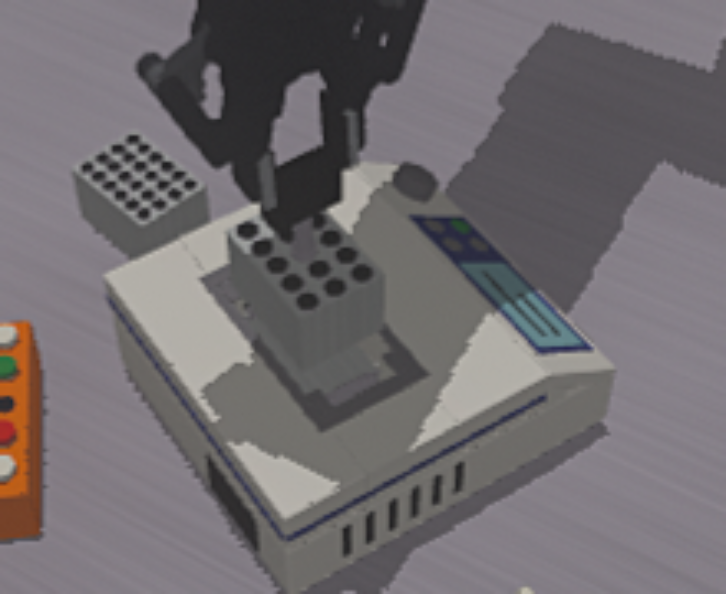

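View pics/w7.png

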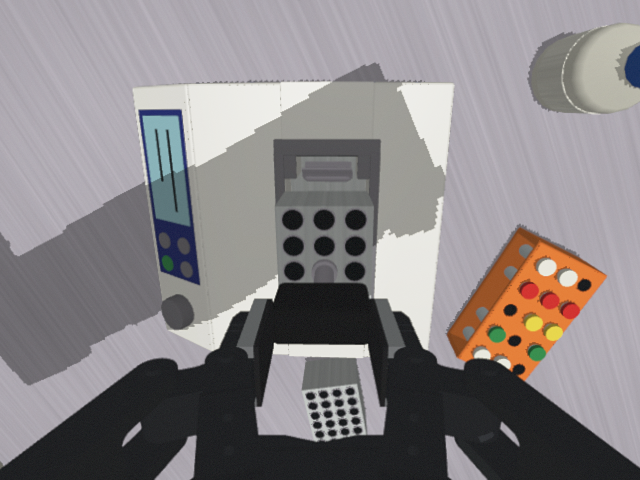

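```bash
cat > t.py <<'E'
import h;from h import *
for n in("scene","top"):
    c=bot.camera(n);W=cloud(c);u=(W[...,:2]-O)@HX;v=(W[...,:2]-O)@HY;z=W[...,2]
    dk=(abs(z-.085)<.006)&(abs(u)>.035)&(abs(u)<.07)&(abs(v)<.09);cd=np.linalg.lstsq(np.c_[u[dk],v[dk],np.ones(dk.sum())],z[dk],rcond=None)[0]
    m=(c["depth"]>0)&(abs(u)<.024)&(abs(v)<.04)&(z>.125)&(z<.155);A=np.c_[u[m],v[m],np.ones(m.sum())];w=abs(z[m]-np.median(z[m]))<.004
    for k in range(8):
        s=np.linalg.lstsq(A[w],z[m][w],rcond=None)[0];w=abs(z[m]-A@s)<.0015
    print(n,w.sum(),m.sum(),"slope",(s-cd)[:2].round(3),"top z",(s[2]-cd[2]+.085).round(4),"deck",cd.round(3),"v range",np.percentile(v[m][w],[1,99]).round(4))
h.ZL=.12;blk()
E
python3 t.py
```

```text
scene 627 909 slope [-0.016 -0.022] top z 0.1415 deck [0.001 0.001 0.085] v range [-0.0332  0.0346]
  return _methods._mean(a, axis=axis, dtype=dtype,
  ret = ret.dtype.type(ret / rcount)
Traceback (most recent call last):
  File "t.py", line 8, in <module>
    print(n,w.sum(),m.sum(),"slope",(s-cd)[:2].round(3),"top z",(s[2]-cd[2]+.085).round(4),"deck",cd.round(3),"v range",np.percentile(v[m][w],[1,99]).round(4))
                                                                                                                        ~~~~~~~~~~~~~^^^^^^^^^^^^^^^^
IndexError: index -1 is out of bounds for axis 0 with size 0
```

Run:
```python
import h
h.ZL=.12
h.blk();h.blk()
o=h.bot.get_obs();print(abs(o["joint_vel"]).max())
c=h.bot.camera("top");h.cv2.imwrite("pics/top8.png",c["img"])
```

```text
t 12.95 tcp v -1.6 u -0.2 z 165.2 | F hy -0.6 hx 0.4 z -4.5 | deck z 83.2 sl [0. 0.] | block n 3903/4891 slope u -0.014 v -0.035 ztop(v=0) 141.6 => +y end bottom 40.4 -y end 42.8 vmax 32.9
  tooltilt [-0.0271 -0.0497] w 37.3 T [ 0.   -0.12 -0.02]
t 13.00 tcp v -1.6 u -0.2 z 165.3 | F hy -0.4 hx 0.3 z -3.8 | deck z 83.2 sl [0. 0.] | block n 3901/4894 slope u -0.015 v -0.031 ztop(v=0) 141.6 => +y end bottom 40.5 -y end 42.6 vmax 33.0
  tooltilt [-0.0271 -0.0496] w 37.3 T [ 0.01 -0.12 -0.06]
0.0016455662270551236
```

View pics/top8.png

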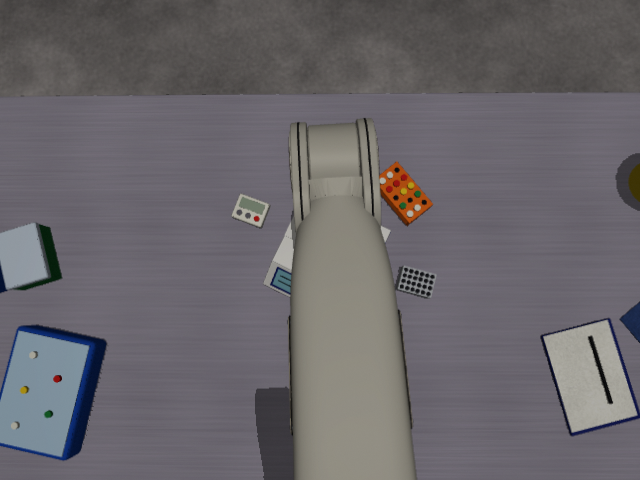

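The timer (250,210), the rack (403,193) and the spare block (417,282) stand where they did before. The bottle is hidden under the arm here but showed upright in the wrist view. The block is still, so I'm handing in.

```bash
python3 -c "
from h import *
print(bot.job_done())"
```

```text
the job is handed in; nothing more can be done
None
```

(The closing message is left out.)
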